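Swing the coin mechanism's hold-down strap over its stud

TASK

The back cover of the coin mechanism in the vise has to be held down again: swing its slotted steel strap, the one with the red tab, round on its loose bolt and let the slot down over the brass stud until the strap lies flat on the cover, then let go. Leave the ceramic tray, the two lock cylinders and the brass hex wrench where they are.

Things in the scene. Friction and masses are not known exactly. Their poses are not given: they have to be found in the camera images.
- vise: Small blue cast-iron bench vise fixed to the table, about 260 mm long (its x), 100 mm wide over the jaws, jaw tops 104 mm high. Origin on the table below the middle of the jaw gap; the jaws close along its x; the spindle's T-handle is on the -x side, reaching 137 mm from the origin at 52 mm height, 142 mm long along y.
- mechanism: Coin mechanism held rigidly in the vise jaws, back up; same origin and axes as the vise. Grey housing 120 mm (x) by 150 mm (y), centred over the origin, with a flat dark sheet-steel cover on top, 140 mm above the table. Only the pivot bolt and the brass stud stand up from the cover.
- pivot (a point): Point on the cover's top at the centre of the pivot bolt: steel hex bolt, 8 mm diameter, backed well out, the underside of its 20 mm round flange 22 mm above the cover, bolt top at 30 mm. The strap's 12 mm hole is loose on it: the strap turns freely and can be raised level by up to 18 mm, or tilted. Fixed to the mechanism at x +35 mm, y -58 mm.
- stud (a point): Point on the cover's top at the centre of the brass threaded stud, 8 mm in diameter, 11 mm high, its top 3 mm tapering to 4.4 mm. Fixed to the mechanism at x +35 mm, y +50 mm: 108 mm from the pivot bolt, along +y from it.
- strap: Loose flat steel strap, 156 x 30 x 4 mm, 0.14 to 0.22 kg. Origin: pivot hole centre, underside; x along the strap towards slot and tab, z up. Starts flat on the cover, its free end swung 34 to 69 degrees counter-clockwise (seen from above) of the stud. Lying flat it is stopped by the stud's side: raise it over 11 mm to pass over the top. Held only by the bolt and its weight.
- slot (a point): Centre of the strap's slot on the underside, 108 mm from the strap's origin along its x. The closed slot is 26 mm long along the strap and 14 mm wide.
- tab (a point): Middle of the red tab at the strap's free end, 137 mm from the strap's origin along its x and 24 mm above the strap's underside. The tab is 10 mm thick (along the strap), 26 mm wide (across the strap) and rises from 4 to 36 mm above the underside.
- tray: White ceramic tray insert with one divider, 140 by 110 mm, 30 mm high, loose on the table; origin at the centre of its underside. Leave alone.
- lock_a: Aluminium lock cylinder standing on its 30 mm flange, 35 mm high, barrel 22 mm in diameter; origin at the centre of its underside. Leave alone.
- lock_b: A second lock cylinder like lock_a. Leave alone.
- wrench: L-shaped brass hex wrench lying flat, about 97 by 42 mm, 8 mm thick; origin near its middle, at table level; x along the long arm. Leave alone.
Mind the look-alikes: they are no part of the job. Several things have the shape of the strap; the one meant has the colours described above.

How it is judged:
By the outcome, as a careful person would: the job done as asked, in the order asked, and still so for the second after the job is handed in, with the robot touching nothing.
It also fails if it takes over 40 s, if anything falls off the work surface, if the arm or the gripper's body presses on something with over 40 N, if the wrist force passes 120 N, or if a joint passes its speed limit or range.

ROBOT

A 7-joint arm with a two-finger parallel gripper is mounted at the origin on the work surface. World frame = base frame: x ahead of the robot, y to its left, z up, the work surface at z = 0. Lengths are in m, angles in rad, forces in N, time in s.
With the tool pointing down it reaches from about 0.4 to 0.9 m from the base axis. Payload 5.5 kg.
Tool frame: the origin (TCP) lies midway between the tips of the shut fingers; the grasp point (between the pads) lies 19 mm behind it; z points along the fingers, y is the line along which they close (so a half turn about z gives the same grasp; the last joint's range is limited). The gripper opens to 92 mm and grips with 3 to 60 N. Pads are 19 mm wide; open, the fingers measure 130 mm over their backs; the gripper's body (75 mm by 190 mm) begins 47 mm behind the grasp point.
Start: joints at [1.549, 0.501, -0.427, 1.55, 0.221, 1.138, -0.21], TCP at [0.183, -0.624, 0.227] pointing down, gripper open.
Joint ranges: [-2.88, 2.88], [-0.31, 2.03], [-1.54, 1.56], [0.2, 2.42], [-1.41, 4.55], [0.19, 2.02], [-2.57, 2.57]. Speed limits (rad/s): [2.57, 2.57, 3.14, 3.14, 3.14, 3.14, 3.14].

INTERFACE

Orientations are given as a unit quaternion [x, y, z, w].
In Python, from rig import arm gives the robot as it stands.
- The arm moves only by the tool carry_out, never from a script. Its argument "increments" is text: rows parted by semicolons, each of 5 numbers parted by spaces: the opening, from 0 (shut) to 1 (fully open), then the shift along the tool's x, y, z as a fraction of full scale, then the turn about the tool's z as a fraction of full scale. A call has 1 to 5 rows; each row shifts and turns the commanded pose from where the row before left it, along the tool's axes as they then stand; what a row does not reach is not made up. Full scale, the value 1, is 0.15 m for a shift and 6 degrees for a turn. A row lasts 1/8 s, in which the tool goes at most 62.5 mm and 10.7 degrees, less where a joint would pass 70% of its speed; a pose out of reach is approached as far as the arm can. A call with a number of a shift or a turn outside -1 to 1 is refused whole. A call with a gripper value outside its range is refused whole. The fingers move at their own pace and stop on an object; "force" is the grip in N (left out, the last holds). Time passes only in rows, so rows that do not move let the fingers close. It gives the time, the measured TCP pose, the force, the opening and the grip force at its end, in the units of the state.
- arm.read_state(): the state, without advancing time (a new reading comes with each control period).
- arm.capture(name): name is "scene" or "side" or "wrist"; returns a dict with "image" (400x640x3 uint8, red, green, blue), "depth" (400x640 float32, m along the optical axis (not along the pixel's ray), 0 where there is no reading), "fx", "fy", "cx", "cy" (pixels), "R" (3x3) and "t" (3): a world point X has camera coordinates R X + t. Camera axes: x right, y down, z forward; pixel columns grow to the right and rows downward; lengths in m; the calibration is good to about 2 mm. A picture is of the moment at which its call begins.
- arm.sign_off(): hands the job in; it is judged then, once.
The state is a dict: "clock": time; "qpos": joint angles; "joint_vel": joint speeds; "joint_efforts": joint torques, N m; "tcp_pos": TCP position; "eef_rot": TCP orientation; "force": force on the tool from outside, world axes, zero at the start; "moment": the same for the moment, N m; "opening": finger opening in m; "grasp_force": force on a finger pad.
Only numpy, scipy, OpenCV 4.12 (cv2) and the standard library are available. Lean on these libraries where they do the work, as an engineer would, in place of code of your own. Each camera call takes 0.05 s, during which the arm holds its last target. There are 200 camera calls.

## Working session

There is one attempt and no reset: what is moved stays moved. The work goes in short steps, Python scripts to look and compute and a tool call to move; the robot and the scene stay as the last step left them, time stands still between calls to the robot, and variables do not carry over. Pictures are saved under pics/ and viewed, at most 10 in all, crops included, and the job is handed in when it is done.

Besides the shell and the picture viewer there is one more tool, called after "Request:" by a JSON object that holds its "name" and its "arguments". carry_out: Moves the arm, as the interface text tells. Its arguments: {"type":"object","properties":{"increments":{"type":"string"},"force":{"type":"number"}},"required":["increments"]}

```bash
ls; mkdir -p pics
python3 - <<'E'
from rig import arm
import cv2,numpy as np
s=arm.read_state();print({k:np.round(v,3) for k,v in s.items()})
a=arm.capture("scene");b=arm.capture("side")
for n,c in(("scene",a),("side",b)):
    cv2.imwrite(f"pics/{n}0.png",c["image"][:,:,::-1]);np.savez(f"pics/{n}0.npz",**c)
    print(n,c["fx"],-c["R"].T@c["t"])
E
```

```text
pics
{'clock': np.float64(0.0), 'qpos': array([ 1.549,  0.502, -0.427,  1.551,  0.221,  1.138, -0.21 ]), 'joint_vel': array([ 0.001, -0.002, -0.001,  0.   , -0.001,  0.001,  0.002]), 'joint_efforts': array([-1.0000e-03, -5.6659e+01, -5.8160e+00, -2.7911e+01, -6.8000e-02,
        3.1000e-02,  0.0000e+00]), 'tcp_pos': array([ 0.182, -0.623,  0.226]), 'eef_rot': array([ 0.99 ,  0.142, -0.   , -0.001]), 'force': array([-1.454, -1.677, -0.31 ]), 'moment': array([-0.006,  0.01 ,  0.013]), 'grasp_force': np.float64(0.0), 'opening': np.float64(0.092)}
scene 403.8880863834259 [1.11301896 0.1531826  0.87308721]
side 373.88934740823726 [ 0.47124307 -0.70342012  0.59928404]
```

View pics/scene0.png

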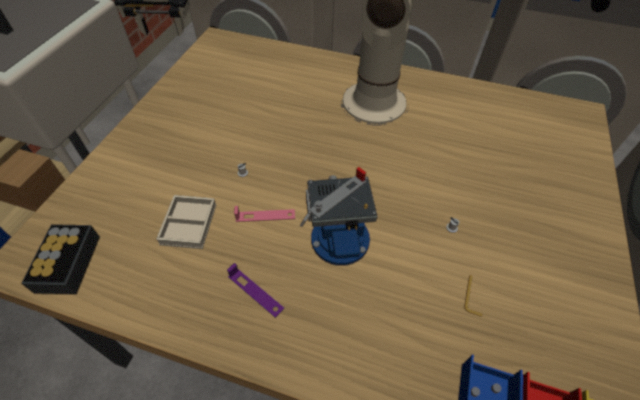

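View pics/side0.png

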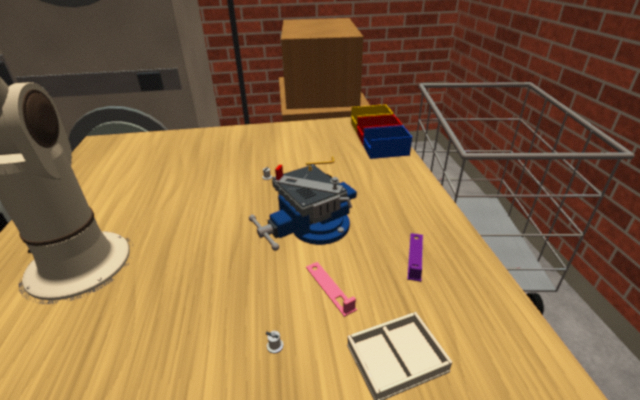

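Strap-shaped candidates in the scene view are pink at (265,214) on the table, purple at (255,290) on the table, and grey steel with a red tab at (340,195), tab at (361,174), on the vise cover. Only the last is steel with a red tab on the mechanism. I'll confirm that in a crop and measure it.

```bash
cat > h.py <<'E'
import numpy as np,cv2
def ray(c,u,v):
    d=c["R"].T@np.array([(u-c["cx"])/c["fx"],(v-c["cy"])/c["fy"],1]);return -c["R"].T@c["t"],d
def onz(c,u,v,z):
    o,d=ray(c,u,v);return o+d*(z-o[2])/d[2]
def proj(c,X):
    p=c["R"]@np.asarray(X,float)+c["t"];return c["fx"]*p[0]/p[2]+c["cx"],c["fy"]*p[1]/p[2]+c["cy"]
def depthpts(c,m):
    v,u=np.nonzero(m&(c["depth"]>0));z=c["depth"][v,u]
    P=np.stack([(u-c["cx"])/c["fx"]*z,(v-c["cy"])/c["fy"]*z,z],1);return (P-c["t"])@c["R"],u,v
def tri(a,ua,b,ub):
    o1,d1=ray(a,*ua);o2,d2=ray(b,*ub)
    s=np.linalg.lstsq(np.stack([d1,-d2],1),o2-o1,rcond=None)[0]
    p,q=o1+d1*s[0],o2+d2*s[1];return (p+q)/2,np.linalg.norm(p-q)
def red(c):
    i=c["image"].astype(int);return (i[...,0]>110)&(i[...,1]<50)&(i[...,2]<60)
E
python3 - <<'E'
from h import *
a=dict(np.load("pics/scene0.npz"));b=dict(np.load("pics/side0.npz"))
cs=[]
for c,(x0,y0,x1,y1) in((a,(280,150,400,280)),(b,(240,150,370,250))):
    m=red(c);k=np.zeros_like(m);k[y0:y1,x0:x1]=1;m&=k
    P,u,v=depthpts(c,m);print("red",m.sum(),u.min(),u.max(),v.min(),v.max(),np.median(P,0).round(4),P.min(0).round(3),P.max(0).round(3))
    cs.append(((u.min()+u.max())/2,(v.min()+v.max())/2))
    # cover plane by depth
    P,u,v=depthpts(c,k); s=abs(P[:,2]-.14)<.004;r=cv2.minAreaRect(P[s,:2].astype(np.float32));print("cover",s.sum(),r, P[s].mean(0))
    s=abs(P[:,2]-.144)<.0015
print(tri(a,cs[0],b,cs[1]))
A=cv2.resize(a["image"][155:265,290:400],None,fx=3.6,fy=5,interpolation=2)
B=cv2.resize(b["image"][155:265,240:360],None,fx=3.3,fy=5,interpolation=2)
cv2.imwrite("pics/crop.png",np.hstack([A,B])[:,:,::-1]);print(A.shape,B.shape)
E
```

```text
red 19 357 364 168 173 [0.4784 0.0606 0.1737] [0.472 0.05  0.171] [0.484 0.069 0.176]
cover 2293 ((0.5422650575637817, 0.031320780515670776), (0.11931833624839783, 0.15162819623947144), 23.539350509643555) [0.54416105 0.03433894 0.13926152]
red 17 276 281 166 170 [0.4752 0.0542 0.1746] [0.468 0.047 0.17 ] [0.48  0.062 0.177]
cover 1354 ((0.5387710332870483, 0.02825188636779785), (0.11832651495933533, 0.1569029539823532), 23.821001052856445) [0.53683416 0.01763852 0.14110847]
(array([0.47468527, 0.05924898, 0.17067104]), np.float64(0.0010999414617810157))
(550, 396, 3) (550, 396, 3)
```

View pics/crop.png

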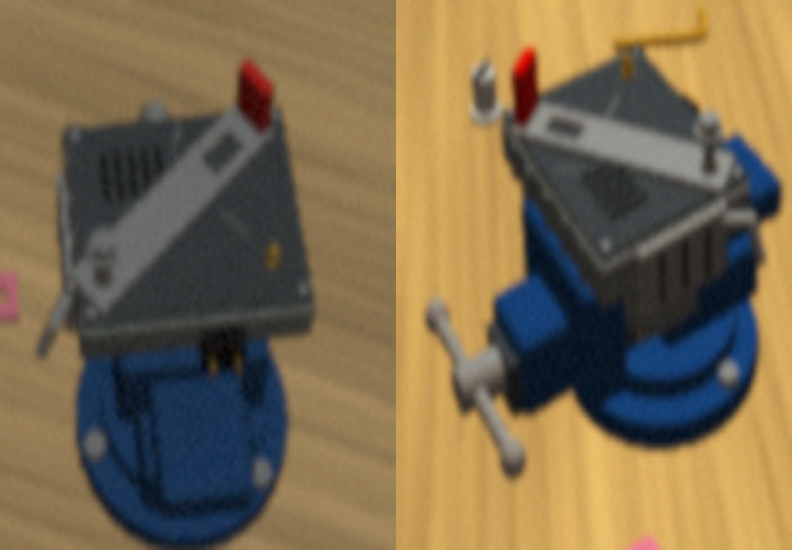

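The crop shows the steel strap with its red tab at crop (255,95). The brass stud is at crop (273,255) in the left half, scene px (366,206), and at (628,65) in the right half, side px (310,168). This is the strap to move. Next I'll refine the pivot, stud and strap angle.

Run:
```python
from h import *
a=dict(np.load("pics/scene0.npz"));b=dict(np.load("pics/side0.npz"))
q=[]
for c,(u0,v0) in((a,(366,206)),(b,(310,168))):
    i=c["image"].astype(int);m=(i[...,0]-i[...,2]>35)&(i[...,0]>80)
    k=np.zeros_like(m);k[v0-4:v0+5,u0-4:u0+5]=1;m&=k;v,u=np.nonzero(m);q.append((u.mean(),v.mean()));print(m.sum(),q[-1])
print("stud tri",tri(a,q[0],b,q[1]),onz(a,*q[0],.146),onz(b,*q[1],.146))
f=np.deg2rad(23.65);R=np.array([[np.cos(f),-np.sin(f)],[np.sin(f),np.cos(f)]]);o=np.array([.5405,.030])
pv=o+R@[.035,-.058];st=o+R@[.035,.05];print("model pivot,stud",pv,st)
print("bolt top px",(102/3.6+290,240/5+155),proj(a,[*pv,.17]),((708-396)/3.3+240,115/5+155),proj(b,[*pv,.17]))
print("bolt tri",tri(a,(102/3.6+290,240/5+155),b,((708-396)/3.3+240,117/5+155)))
for t in([.4747,.0592],[.478,.0606],[.4752,.0542]):
    d=np.array(t)-pv;print(np.hypot(*d),np.rad2deg(np.arctan2(d[1],d[0])))
# strap top direction: bright grey on cover
for c in(a,b):
    i=c["image"].astype(int);P,u,v=depthpts(c,np.ones(i.shape[:2],bool))
    col=i[v,u];s=(abs(P[:,2]-.144)<.008)&(np.hypot(*(P[:,:2]-o).T)<.12)&(col.min(1)>85)&(np.ptp(col,1)<25)
    w=np.array([onz(c,x,y,.144)[:2] for x,y in zip(u[s],v[s])],np.float32);print(s.sum(),cv2.minAreaRect(w),cv2.fitLine(w,cv2.DIST_HUBER,0,.01,.01).ravel())
```

```text
11 (np.float64(365.72727272727275), np.float64(205.72727272727272))
33 (np.float64(309.2121212121212), np.float64(166.15151515151516))
stud tri (array([0.55121118, 0.09464433, 0.14721643]), np.float64(0.004835684068050306)) [0.55309577 0.09373291 0.146     ] [0.54984303 0.10005401 0.146     ]
model pivot,stud [ 0.59582707 -0.00908856] [0.55250303 0.08984085]
bolt top px (318.3333333333333, 203.0) (np.float64(316.7561814807846), np.float64(201.9169487455963)) (334.54545454545456, 178.0) (np.float64(335.33502066273), np.float64(178.8520475442726))
bolt tri (array([ 0.59543528, -0.00501414,  0.16826911]), np.float64(0.0015511743924735346))
0.1390506895013614 150.58673275366527
0.13689307335262185 149.39790360495005
0.13622162687419215 152.3156682507274
522 ((0.5387729406356812, 0.00676235556602478), (0.06330948323011398, 0.1519726663827896), 61.43044662475586) [ 0.9003344  -0.4351987   0.53878814  0.02750646]
552 ((0.5418738722801208, 0.016190804541110992), (0.11022253334522247, 0.1506960391998291), 26.409053802490234) [ 0.84223676 -0.5391078   0.5416164   0.02245525]
```

Request:
{"name": "carry_out", "arguments": {"increments": "1 0.26 -0.2 -0.04 0; 1 0.26 -0.2 -0.04 0; 1 0.26 -0.2 -0.04 0; 1 0.26 -0.2 -0.04 0; 1 0.26 -0.2 -0.04 0"}}

```text
clock: 0.72
tcp_pos: [0.3282, -0.4234, 0.2566]
eef_rot: [0.99, 0.142, -0.0, -0.0]
force: [0.1, -0.7, -0.2]
opening: 0.0917
grasp_force: 0.0
```

Request:
{"name": "carry_out", "arguments": {"increments": "1 0.2 -0.27 0 0; 1 0.2 -0.27 0 0; 1 0.2 -0.27 0 0; 1 0.2 -0.27 0 0; 1 0.2 -0.27 0 0"}}

```text
clock: 1.35
tcp_pos: [0.4148, -0.1869, 0.2566]
eef_rot: [0.99, 0.142, -0.0, 0.0]
force: [-0.4, -0.1, -0.3]
opening: 0.0914
grasp_force: 0.0
```

Request:
{"name": "carry_out", "arguments": {"increments": "1 0.17 -0.292 0 0; 1 0.17 -0.292 0 0; 1 0.17 -0.292 0 0; 1 0.17 -0.292 0 0; 1 0.17 -0.292 0 0"}}

```text
clock: 1.98
tcp_pos: [0.4755, 0.0587, 0.2566]
eef_rot: [0.99, 0.142, -0.0, 0.0]
force: [0.6, -0.2, 0.1]
opening: 0.0918
grasp_force: 0.0
```

Request:
{"name": "carry_out", "arguments": {"increments": "1 0 0 0 -1; 1 0 0 0 -1; 1 0 0 0 -1; 1 0 0 0 -1; 1 0 0 0 -1"}}

```text
clock: 2.6
tcp_pos: [0.4751, 0.0574, 0.2564]
eef_rot: [0.919, 0.395, -0.0, -0.0]
force: [-0.3, -0.3, -0.2]
opening: 0.092
grasp_force: 0.0
```

Request:
{"name": "carry_out", "arguments": {"increments": "1 0 0 0 -1; 1 0 0 0 -1; 1 0 0 0 -0.4; 1 0 0 0 0; 1 0 0 0 0"}}

```text
clock: 3.22
tcp_pos: [0.4754, 0.0574, 0.2566]
eef_rot: [0.863, 0.505, -0.0, -0.0]
force: [-0.2, -0.1, 0.2]
opening: 0.0919
grasp_force: 0.0
```

Run:
```python
from h import *
from rig import arm
s=arm.read_state();x,y=s["eef_rot"][:2];t=s["tcp_pos"];print(t,s["eef_rot"],"tool x yaw",2*np.rad2deg(np.arctan2(y,x)),s["qpos"])
c=arm.capture("wrist");np.savez("pics/w1.npz",**c);cv2.imwrite("pics/w1.png",c["image"][:,:,::-1])
m=red(c);v,u=np.nonzero(m);P,uu,vv=depthpts(c,m);print(m.sum(),u.min(),u.max(),v.min(),v.max(),P.min(0),P.max(0),np.median(P,0))
top=P[:,2]>P[:,2].max()-.006;r=cv2.minAreaRect(P[top,:2].astype(np.float32));print(top.sum(),r)
```

```text
[0.4753812  0.05736909 0.25659459] [ 8.63104313e-01  5.05025667e-01 -1.29490801e-04 -6.74965783e-05] tool x yaw 60.66611308347625 [ 0.73949522  0.26178858 -1.04881369  1.91846521  0.25388287  1.10383379
 -0.92253073]
240 310 322 193 227 [0.46599361 0.04758006 0.17204992] [0.48302772 0.07155065 0.17704453] [0.4741478  0.05932072 0.17475611]
238 ((0.4744567573070526, 0.05963035672903061), (0.02457534521818161, 0.008316132239997387), 60.73402786254883)
```

View pics/w1.png

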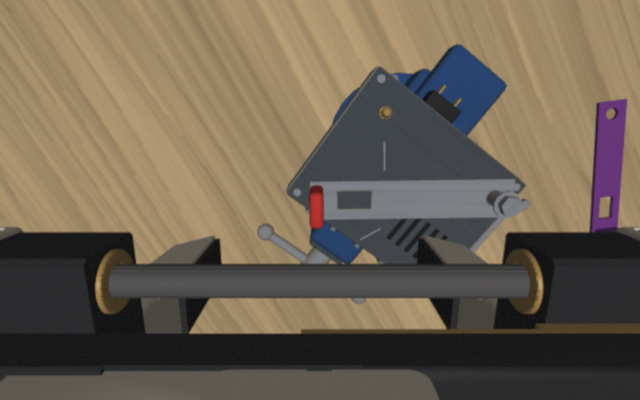

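The wrist view shows the tab at (316,207) square to the fingers, the stud at (386,112) and the pivot bolt at (508,204). I'll locate stud and pivot from it.

Run:
```python
from h import *
c=dict(np.load("pics/w1.npz"))
i=c["image"].astype(int);m=(i[...,0]-i[...,2]>50);k=np.zeros_like(m);k[102:122,376:397]=1;m&=k
v,u=np.nonzero(m);print(m.sum(),u.mean(),v.mean(),u.min(),u.max(),v.min(),v.max());st=onz(c,u.mean(),v.mean(),.148)
pv=onz(c,508,204,.166);print("stud",st,"bolt",pv,np.linalg.norm((st-pv)[:2]))
d=(st-pv)[:2];print("stud dir",np.rad2deg(np.arctan2(d[1],d[0])))
for mu in((316,187),(316,226)):print(onz(c,*mu,.176))
# cover edges/slot centre
print("slot",onz(c,354,200,.144))
```

```text
85 385.43529411764706 111.51764705882353 380 391 107 117
stud [0.54983575 0.09283408 0.148     ] bolt [ 0.59412869 -0.00489022  0.166     ] 0.10729353803365792
stud dir 114.38211948053704
[0.48259813 0.07402429 0.176     ]
[0.4691234  0.05012235 0.176     ]
slot [0.49971811 0.04541978 0.144     ]
```

Request:
{"name": "carry_out", "arguments": {"increments": "0.5 0.01 -0.013 0.14 0; 0.5 0 0 0.14 0; 0.5 0 0 0.14 0; 0.5 0 0 0.14 0; 0.5 0 0 0.137 0"}}

```text
clock: 3.9
tcp_pos: [0.4746, 0.0597, 0.1515]
eef_rot: [0.863, 0.505, 0.0, 0.0]
force: [1.5, -0.2, -0.7]
opening: 0.0476
grasp_force: 0.0
```

Request:
{"name": "carry_out", "arguments": {"increments": "0 0 0 0 0; 0 0 0 0 0; 0 0 0 0 0; 0 0 0 0 0; 0 0 0 0 0", "force": 30}}

```text
clock: 4.53
tcp_pos: [0.475, 0.0597, 0.1528]
eef_rot: [0.863, 0.505, 0.0, 0.0]
force: [-0.7, -0.7, 4.6]
opening: 0.0098
grasp_force: 30.0
```

Request:
{"name": "carry_out", "arguments": {"increments": "0 0 0 -0.035 0; 0 0 0 -0.035 0; 0 0 0 -0.034 0; 0 0 0 0 0; 0 0 0 0 0", "force": 45}}

```text
clock: 5.15
tcp_pos: [0.4745, 0.0596, 0.1677]
eef_rot: [0.863, 0.505, -0.0, 0.0]
force: [0.2, 0.7, -1.9]
opening: 0.0098
grasp_force: 45.0
```

Run:
```python
from h import *
from rig import arm
s=arm.read_state();print(s["tcp_pos"],s["force"],s["moment"],s["opening"])
a=arm.capture("scene");b=arm.capture("side")
A=cv2.resize(a["image"][140:250,290:400],None,fx=3.6,fy=5,interpolation=2)
B=cv2.resize(b["image"][140:250,240:360],None,fx=3.3,fy=5,interpolation=2)
cv2.imwrite("pics/lift.png",np.hstack([A,B])[:,:,::-1])
```

```text
[0.47445418 0.05958798 0.16770182] [ 0.18230601  0.67343141 -1.92203117] [ 0.0253174   0.05965695 -0.00904526] 0.00983632655745407
```

View pics/lift.png

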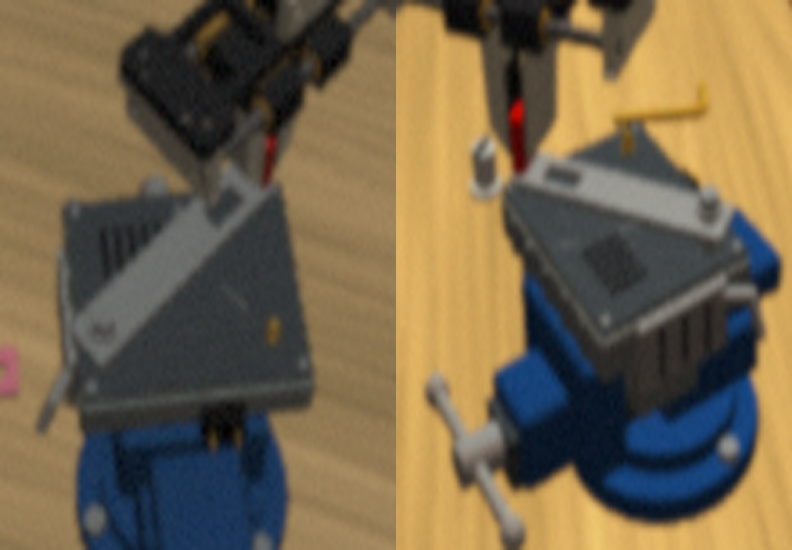

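The strap is lifted level; the left half shows the tab at (270,160) gripped and the strap clear of the cover. Measured force is about 1.9 N, its weight. Now I'll swing it on the 137 mm arc.

Request:
{"name": "carry_out", "arguments": {"increments": "0 0.0494 0.0013 0 0.517; 0 0.0494 0.0013 0 0.517; 0 0.0494 0.0013 0 0.517; 0 0.0494 0.0013 0 0.517; 0 0.0494 0.0013 0 0.517"}}

```text
clock: 5.88
tcp_pos: [0.4968, 0.0895, 0.1675]
eef_rot: [0.923, 0.384, -0.0, -0.0]
force: [-0.3, -0.5, -1.4]
opening: 0.0095
grasp_force: 45.0
```

Request:
{"name": "carry_out", "arguments": {"increments": "0 0.0494 0.0013 0 0.517; 0 0.0494 0.0013 0 0.517; 0 0.0494 0.0013 0 0.517; 0 0.0494 0.0013 0 0.517; 0 0 0 0 0"}}

```text
clock: 6.5
tcp_pos: [0.52, 0.1083, 0.1676]
eef_rot: [0.959, 0.283, 0.0, -0.0]
force: [0.3, -0.1, -2.1]
opening: 0.0101
grasp_force: 45.0
```

Request:
{"name": "carry_out", "arguments": {"increments": "0 0.0494 0.0013 0 0.517; 0 0.0494 0.0013 0 0.517; 0 0.0494 0.0013 0 0.517; 0 0 0 0 0; 0 0 0 0 0"}}

```text
clock: 7.12
tcp_pos: [0.5388, 0.1181, 0.1676]
eef_rot: [0.979, 0.204, -0.0, 0.0]
force: [0.2, 0.4, -2.3]
opening: 0.0102
grasp_force: 45.0
```

Run:
```python
from h import *
from rig import arm
s=arm.read_state();t=s["tcp_pos"];x,y=s["eef_rot"][:2];yaw=2*np.arctan2(y,x);print(t,np.rad2deg(yaw),s["force"])
sd=np.array([np.cos(yaw+np.pi/2),np.sin(yaw+np.pi/2)]);slot=t[:2]-.029*sd;st=np.array([.5499,.0928]);e=st-slot
tx=np.array([np.cos(yaw),np.sin(yaw)]);print("err along tool x",e@tx,"tool y",-e@sd)
a=arm.capture("scene");b=arm.capture("side");w=arm.capture("wrist");np.savez("pics/w2.npz",**w)
A=cv2.resize(a["image"][140:250,300:400],None,fx=4,fy=4,interpolation=2)
W=cv2.resize(w["image"][130:270,240:540],(400,187),interpolation=2)
B=cv2.resize(b["image"][130:240,240:350],(400,253),interpolation=2)
cv2.imwrite("pics/over.png",np.hstack([A,np.vstack([W,B])])[:,:,::-1] if A.shape[0]==440 else A)
```

```text
[0.538816   0.11811912 0.1675696 ] 23.588075764252853 [ 0.169494    0.44008717 -2.259153  ]
err along tool x 2.6232451315314024e-05 tool y -0.001361042128225444
```

View pics/over.png

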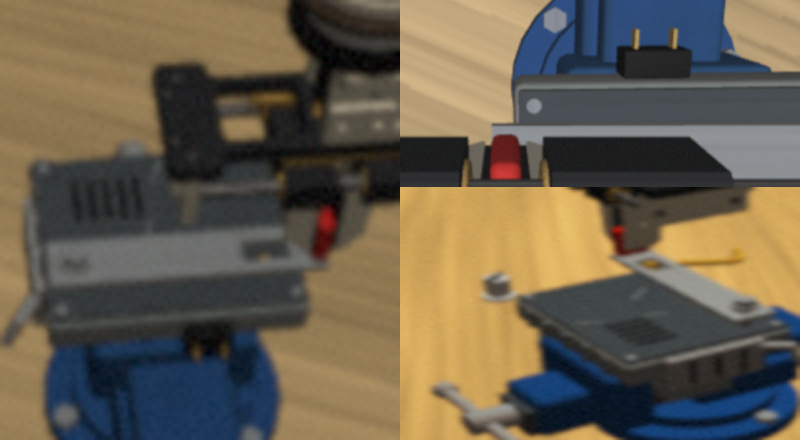

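The scene view shows the brass stud at (265,258) inside the slot, whose corners span roughly (243–285, 243–262). The side view at (655,264) agrees. I'll lower it gently.

Request:
{"name": "carry_out", "arguments": {"increments": "0 0 0 0.02 0; 0 0 0 0.02 0; 0 0 0 0.02 0; 0 0 0 0 0"}}

```text
clock: 7.78
tcp_pos: [0.5391, 0.1183, 0.1584]
eef_rot: [0.979, 0.204, -0.0, -0.0]
force: [-1.0, -0.0, -2.3]
opening: 0.0099
grasp_force: 45.0
```

Force is still just the weight, so the stud is in the slot without contact. Down the rest.

Request:
{"name": "carry_out", "arguments": {"increments": "0 0 0 0.015 0; 0 0 0 0.014 0; 0 0 0 0.01 0; 0 0 0 0 0"}}

```text
clock: 8.28
tcp_pos: [0.5394, 0.1184, 0.153]
eef_rot: [0.979, 0.204, 0.0, 0.0]
force: [-0.1, -0.0, -0.8]
opening: 0.0099
grasp_force: 45.0
```

Run:
```python
from h import *
from rig import arm
s=arm.read_state();print(s["tcp_pos"],s["force"],s["moment"])
a=arm.capture("scene");b=arm.capture("side")
A=cv2.resize(a["image"][140:250,300:400],None,fx=4,fy=4,interpolation=2)
B=cv2.resize(b["image"][130:240,240:340],None,fx=4,fy=4,interpolation=2)
cv2.imwrite("pics/down.png",np.hstack([A,B])[:,:,::-1])
```

```text
[0.53942383 0.11836171 0.15297824] [-0.11394332 -0.00119743 -0.80759357] [ 0.11421819  0.06109436 -0.0434926 ]
```

View pics/down.png

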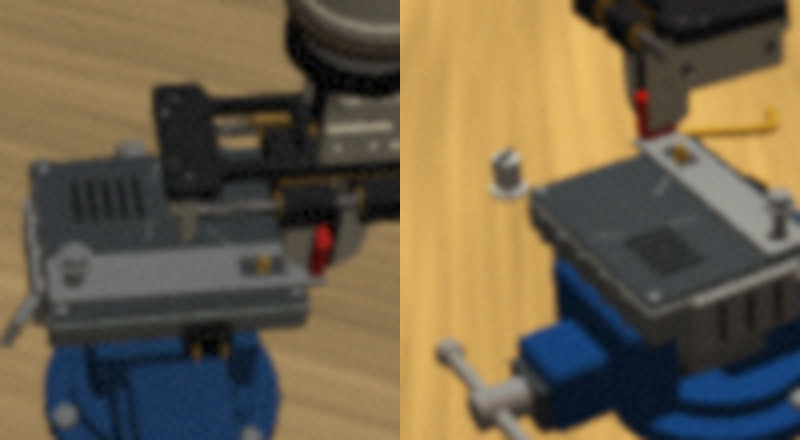

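The stud at (265,265) in the left half stands through the slot, and the strap lies on the cover at the same height as before the lift. I'll release and retreat straight up.

Request:
{"name": "carry_out", "arguments": {"increments": "0.45 0 0 0 0; 0.45 0 0 0 0; 0.45 0 0 0 0; 0.45 0 0 0 0; 0.45 0 0 0 0"}}

```text
clock: 9.0
tcp_pos: [0.5394, 0.1183, 0.1529]
eef_rot: [0.979, 0.204, 0.0, 0.0]
force: [-0.1, -1.4, 0.2]
opening: 0.0412
grasp_force: 0.0
```

Request:
{"name": "carry_out", "arguments": {"increments": "0.45 0 0 -0.1 0; 0.45 0 0 -0.2 0; 0.45 0 0 -0.2 0; 0.45 0 0 -0.2 0; 0.45 0 0 0 0"}}

```text
clock: 9.62
tcp_pos: [0.5412, 0.1193, 0.2615]
eef_rot: [0.979, 0.204, 0.003, 0.0]
force: [-0.5, 1.0, -0.6]
opening: 0.0411
grasp_force: 0.0
```

Run:
```python
from h import *
from rig import arm
s=arm.read_state();print(s["clock"],s["tcp_pos"],s["force"],s["opening"])
w=arm.capture("wrist");b=arm.capture("side")
B=cv2.resize(b["image"][130:240,240:340],None,fx=3.6,fy=3.6,interpolation=2)
W=cv2.resize(w["image"][80:280,240:560],None,fx=1.35,fy=1.98)
cv2.imwrite("pics/end.png",np.hstack([W,B])[:,:,::-1])
i=w["image"].astype(int);P,u,v=depthpts(w,np.ones(i.shape[:2],bool));c=i[v,u]
pv=np.array([.5945,-.006]);d=np.array([np.cos(np.deg2rad(114)),np.sin(np.deg2rad(114))])
l=(P[:,:2]-pv)@d
for lo,hi in((.03,.04),(.05,.06),(.07,.08),(.085,.094),(.123,.13)):
    q=(l>lo)&(l<hi)&(abs((P[:,:2]-pv)@[d[1],-d[0]])<.01)&(P[:,2]<.2);print(lo,q.sum(),np.median(P[q,2]) if q.any() else None)
m=red(w);P,_,_=depthpts(w,m);print(len(P),P[:,2].max())
```

```text
9.625 [0.54116675 0.11928191 0.26147009] [-0.5135022   1.04264215 -0.55011616] 0.04106491881195666
0.03 312 0.14341293769936456
0.05 309 0.14334852916156252
0.07 319 0.1434216134177027
0.085 280 0.1434326963720034
0.123 218 0.1435015202846469
104 0.17717759945871425
```

View pics/end.png

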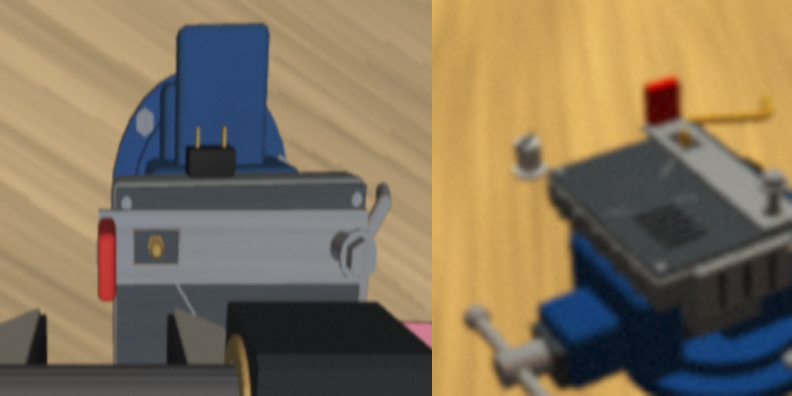

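The stud is centred in the slot at (156,246). The strap top reads 143.4 mm along its whole length, so it lies flat, and the gripper is clear.

```bash
python3 -c "
from rig import arm
print(arm.sign_off())"
```

```text
the job is handed in; nothing more can be done
None
```

The red-tab strap now lies flat on the cover with its slot over the brass stud; I let go of it, moved the arm clear and handed the job in at about 10 s, without touching the tray, lock cylinders or wrench.

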